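Refit a cooker knob on its D-stem and hold it down

TASK

One control knob of the two-burner gas hob was taken off for cleaning and lies on the round cork mat; the gas is off at the bottle. Pick the knob up, turn it so that the flat in its bore matches the flat of the bare tap stem, push it fully home on the stem, and keep pressing it right down against the tap's spring so that the spark igniter can be checked: finish while still holding it down there. Leave the other, fitted knob alone and do not push about the jar, spoon, bottle opener or torch.

Things in the scene. Friction and masses are not known exactly. Their poses are not given: they have to be found in the camera images.
- knob: Loose black metal cooker knob, 120 g, on the cork mat. Origin: centre of its underside, z up. Round skirt 44 mm across, z 0 to 16 mm; above it a grip bar 44 mm long (along x), 14 mm thick (along y), z 16 to 38 mm, to be pinched across y; white pointer at its +x end. D-bore from below, 16 mm deep, mouth bevelled 2 mm: radius 6.5 mm, flat on the +x (pointer) side 2 mm from the axis.
- pointer (a point): Middle of the white pointer line down the +x end of the loose knob's grip bar: 22 mm from its axis, 27 mm above its underside.
- stem_top (a point): Upper end of the bare brass tap stem, on its axis, 73 mm above the shelf when not pressed; moves down with it. D-section: radius 6 mm, flat 1.5 mm from the axis, end chamfered 1.5 mm. x points out through the flat, z up. The stem cannot turn. The knob goes on only with its x along this x, within about 0.1 rad; fully home its underside is 16 mm below this point.
- tap: Head of the bare tap, fixed on the hob: origin on the deck (48 mm above the shelf) on the stem's axis; the stem stands up 25 mm from it. x points, like the stem's flat, towards the burners (away from the hob's front edge) and the red off dot 30 mm from the axis. Either of the hob's two tap places, 160 mm apart, may be the bare one.
- stem (a joint): How far the bare stem is pressed down, m: 0 up, 0.006 fully down. Spring: begins to move at 4 N, 10 N at the full 6 mm; it comes back up when let go. Fully down, the seated knob's underside is 3 mm above the deck.
- hob: Table-top two-burner gas hob, steel, fixed, 440 mm wide (y), 330 mm deep (x). Origin: centre of its underside on the shelf. Deck 48 mm up; black pan supports over the two burners reach 82 mm up, and come no nearer than 60 mm to the tap axes. The taps stand along the front edge (the -x edge), at x = -118 mm, y = +80 and -80 mm in its frame.
- fitted (a joint): How far the other, already fitted knob is pressed down, m: 0 up, 0.006 down. Same sprung tap; it is to be left alone.
- fitted_top (a point): Top centre of the fitted black knob on the other tap (same shape as the loose one, 38 mm high, top 95 mm above the shelf).
- mat: Round cork mat, fixed, 130 mm in diameter, 8 mm thick; origin at the centre of its underside.
- jar: Clear plastic jar with green screw lid, 72 mm in diameter, 115 mm high, loose; origin at the centre of its underside.
- spoon: Wooden spoon lying on the shelf along its x, 260 mm long, 20 mm high, loose; origin about its middle, on the shelf.
- opener: Flat steel bottle opener lying along its x, 120 mm long, 5 mm high, loose; origin near its middle, on the shelf.
- torch: Yellow solar torch lying along its x, 150 mm long, 46 mm wide and high, loose; origin near its middle, on the shelf.

How it is judged:
By the outcome, as a careful person would: the job done as asked, in the order asked, and still so for the second after the job is handed in, while the arm keeps its last pose, push and grip.
It also fails if it takes over 56 s, if anything falls off the work surface, if the arm or the gripper's body presses on something with over 40 N, if the wrist force passes 120 N, or if a joint passes its speed limit or range.

ROBOT

A 6-joint arm with a two-finger parallel gripper is mounted at the origin on the work surface. World frame = base frame: x ahead of the robot, y to its left, z up, the work surface at z = 0. Lengths are in mm, angles in degrees, forces in N, time in s.
With the tool pointing down it reaches from about 300 to 850 mm from the base axis. Payload 4.2 kg.
Tool frame: the origin (TCP) lies midway between the tips of the shut fingers; the grasp point (between the pads) lies 19 mm behind it; z points along the fingers, y is the line along which they close (so a half turn about z gives the same grasp; the last joint's range is limited). The gripper opens to 91 mm and grips with 3 to 60 N. Pads are 32 mm wide; open, the fingers measure 118 mm over their backs; the gripper's body (76 mm by 178 mm) begins 60 mm behind the grasp point.
Start: joints at [74.198, 18.312, 89.639, -0, 72.044, -1.146], TCP at [145.488, 556.306, 213.976] pointing down, gripper open.
Joint ranges: [-177.97, 177.97], [-48.28, 115.42], [12.27, 149.76], [-77.06, 257.06], [2.81, 150.46], [-146.56, 146.56]. Speed limits (degrees/s): [147.25, 147.25, 180, 180, 180, 180].

INTERFACE

Orientations are given as [roll, pitch, yaw] about the fixed x, y, z axes, in that order (R = Rz(yaw) Ry(pitch) Rx(roll)).
In Python, from workcell import env gives the robot as it stands.
- The arm moves only by the shell command python3 drive.py 'ROWS' [OPENING] [FORCE]. ROWS is rows parted by semicolons, their numbers by spaces, 1 to 8 of them, each of 6 numbers: dx, dy, dz in mm, then a rotation vector rx, ry, rz in degrees; each row shifts and turns the commanded pose from where the row before left it, along the tool's axes as they then stand; what a row does not reach is not made up. A row lasts 1/10 s, in which the tool goes at most 50 mm and 8.59 degrees, less where a joint would pass 70% of its speed; a pose out of reach is approached as far as the arm can. OPENING is the finger opening in mm, set as the command begins (- or left out keeps the last). The fingers move at their own pace and stop on an object; FORCE is the grip in N (left out, the last holds). Time passes only in rows, so rows that do not move let the fingers close. It prints the time, the measured TCP pose, the force, the opening and the grip force at its end.
- env.state(): the state, without advancing time (a new reading comes with each control period).
- env.grab_frame(name): name is "scene" or "top" or "wrist"; returns the picture (384x512x3 uint8, blue, green, red); there is no depth.
- env.camera_model(name): a dict with "fx", "fy", "cx", "cy" (pixels), "T" (4x4, takes a point from camera to world coordinates). Camera axes: x right, y up, looking along -z (the intrinsics and any distortion apply to the point x, -y, -z); pixel columns grow to the right and rows downward; lengths in mm; the calibration is good to about 2 mm. A picture is of the moment at which its call begins: read the wrist's pose just before it. camera_model takes no time and is no camera call; for the wrist camera it gives the pose at the moment of the call.
- env.job_done(): hands the job in; it is judged then, once.
The state is a dict: "time_s": time; "qpos": joint angles; "qvel": joint speeds; "effort": joint torques, N m; "ee_pos": TCP position; "ee_rot": TCP orientation; "force": force on the tool from outside, world axes, zero at the start; "torque": the same for the moment, N m; "gripper_width": finger opening in mm; "gripper_force": force on a finger pad.
Only numpy, scipy, OpenCV 4.12 (cv2) and the standard library are available. Lean on these libraries where they do the work, as an engineer would, in place of code of your own. Each camera call takes 0.05 s, during which the arm holds its last target. There are 200 camera calls.

## Working session

There is one attempt and no reset: what is moved stays moved. The work goes in short steps, Python scripts to look and compute and a shell command to move; the robot and the scene stay as the last step left them, time stands still between calls to the robot, and variables do not carry over. Pictures are saved under pics/ and viewed, at most 10 in all, crops included, and the job is handed in when it is done.

```bash
mkdir -p pics; ls; python3 - <<'E'
from workcell import env
import cv2,numpy as np
for n in("scene","top"):
    f=env.grab_frame(n);cv2.imwrite(f"pics/{n}0.png",f)
    m=env.camera_model(n);print(n,m["fx"],m["fy"],m["cx"],m["cy"],{k:v for k,v in m.items() if k not in("fx","fy","cx","cy","T")},np.round(m["T"],3).tolist())
s=env.state();print(s["time_s"],s["ee_pos"],s["ee_rot"],s["gripper_width"])
E
```

```text
drive.py
pics
workcell.py
scene 487.5751036428564 487.5751036428564 253.2425295317766 187.1847455995378 {} [[-0.51, -0.731, 0.454, 1280.706], [0.86, -0.441, 0.256, 423.122], [0.014, 0.521, 0.854, 1578.115], [0.0, 0.0, 0.0, 1.0]]
top 424.9034611097731 424.9034611097731 259.6791548586991 195.51683698969785 {} [[0.023, 0.982, -0.187, 223.042], [-0.999, 0.027, 0.017, -7.483], [0.022, 0.186, 0.982, 1431.002], [0.0, 0.0, 0.0, 1.0]]
0.1 [145.35364171 555.87955393 213.24125106] [-1.79913554e+02 -2.22727126e-03  1.65343917e+02] 91.10837453018391
```
View pics/top0.png

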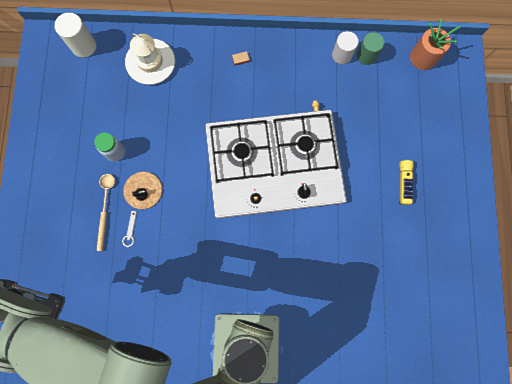

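View pics/scene0.png

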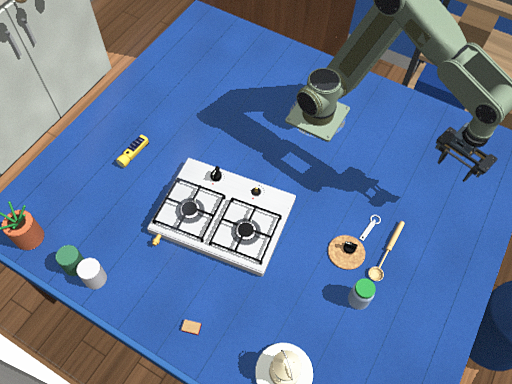

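The top view shows the loose knob near (142,193) on the mat, the bare tap near (256,198) with its red dot at about (255,190), and the fitted knob at (305,191). The jar, spoon and opener lie around the mat. The scene view agrees: knob (349,246), bare tap (257,191).

```bash
cat > h.py <<'E'
from workcell import env
import cv2,numpy as np
from scipy.spatial.transform import Rotation as R
def ray(m,p):
    T=m["T"];d=np.array([(p[0]-m["cx"])/m["fx"],-(p[1]-m["cy"])/m["fy"],-1.])
    return T[:3,3],T[:3,:3]@d
def plane(m,p,z):
    o,d=ray(m,p);return o+d*(z-o[2])/d[2]
def tri(obs):
    A=np.zeros((3,3));b=np.zeros(3)
    for m,p in obs:
        o,d=ray(m,p);d=d/np.linalg.norm(d);P=np.eye(3)-np.outer(d,d);A+=P;b+=P@o
    x=np.linalg.solve(A,b);return x
def proj(m,X):
    T=m["T"];c=T[:3,:3].T@(np.asarray(X,float)-T[:3,3]);return np.array([m["cx"]+m["fx"]*c[0]/-c[2],m["cy"]-m["fy"]*c[1]/-c[2]])
def pose():
    s=env.state();return s["ee_pos"],R.from_euler("xyz",s["ee_rot"],degrees=True).as_matrix()
E
python3 - <<'E'
from h import *
np.set_printoptions(precision=1,suppress=True)
t=env.camera_model("top");s=env.camera_model("scene")
print("mat",plane(t,(143,190),8),plane(s,(347,253),8))
print("knob",plane(t,(142,193),35),plane(s,(349,246),35),tri([(t,(142,193)),(s,(349,246))]))
print("stem",plane(t,(256,198),73),plane(s,(257,191),73),tri([(t,(256,198)),(s,(257,191))]))
print("fit",plane(t,(305,191),95),"jar",plane(t,(106,142),115),plane(s,(365,288),115))
w=env.camera_model("wrist");p,Q=pose();print(w["fx"],w["cx"],w["cy"],Q.T@(w["T"][:3,3]-p));print(Q.T@w["T"][:3,:3]);print(Q)
f=cv2.imread("pics/top0.png");g=cv2.imread("pics/scene0.png")
a=cv2.resize(f[165:225,105:205],None,fx=4,fy=4,interpolation=2);b=cv2.resize(g[225:285,310:410],None,fx=4,fy=4,interpolation=2)
cv2.imwrite("pics/c0.png",np.hstack([a,b]))
E
```

```text
mat [501.6 363.9   8. ] [508.  370.8   8. ]
knob [486.1 359.4  35. ] [493.8 366.6  35. ] [487.9 364.5  21.9]
stem [472.6 -19.9  73. ] [487.1  -7.9  73. ] [475.8 -17.4  49.8]
fit [ 495.8 -176.6   95. ] jar [634.  465.4 115. ] [639.7 473.1 115. ]
287.5155099459608 258.7051441761183 193.96045368924993 [  78.     0.7 -171.9]
[[-0.   1.   0.3]
 [ 1.   0.  -0. ]
 [-0.   0.3 -1. ]]
[[-1.   0.3 -0. ]
 [ 0.3  1.  -0. ]
 [ 0.  -0.  -1. ]]
```

View pics/c0.png

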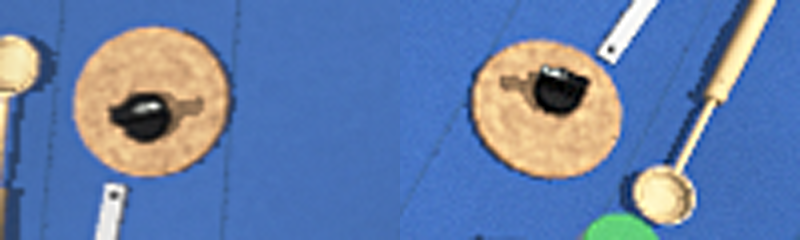

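The knob stands upright on the mat, with its bar's end at left in the top crop, about (120,112). I'm moving the wrist camera over it.

```bash
R='-32 -8 5 0 0 0'; python3 drive.py '-32 -8 4 0 0 0;-32 -8 4 0 0 0;-32 -8 4 0 0 0;-32 -8 4 0 0 0;-32 -8 4 0 0 0;-32 -8 4 0 0 0;-32 -8 4 0 0 0;-32 -8 4 0 0 0'; python3 drive.py '-32 -9 4 0 0 0;-32 -9 4 0 0 0;-32 -9 4 0 0 0;-32 -9 4 0 0 0;0 0 0 0 0 0;0 0 0 0 0 0;0 0 0 0 0 0'; python3 - <<'E'
from h import *
import pickle
m=env.camera_model("wrist");f=env.grab_frame("wrist");cv2.imwrite("pics/w1.png",f);pickle.dump(m,open("w1.pkl","wb"))
E
```

```text
time_s: 0.9
ee_pos: [377.9, 428.6, 181.4]
ee_rot: [-180.0, -0.0, 165.3]
force: [0.6, 0.4, -0.5]
gripper_width: 91.0
gripper_force: 0.0
time_s: 1.6
ee_pos: [490.9, 362.7, 165.8]
ee_rot: [-180.0, -0.0, 165.4]
force: [-0.5, -0.2, 0.2]
gripper_width: 91.3
gripper_force: 0.0
```

View pics/w1.png

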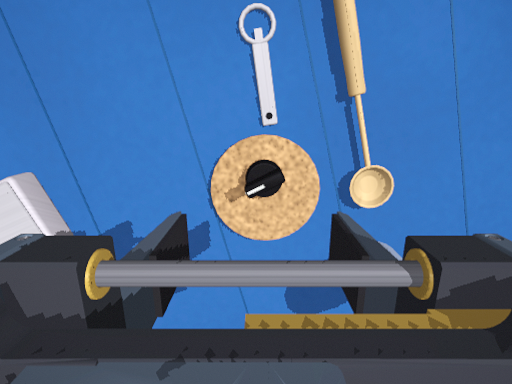

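The mat is centred at (265,187), the knob at about (265,178), and the white line runs from about (247,192) to (265,186). The opener and spoon are clear of the fingers. Zooming in.

```bash
python3 - <<'E'
from h import *
f=cv2.imread("pics/w1.png");cv2.imwrite("pics/w1c.png",cv2.resize(f[150:215,225:305],None,fx=9,fy=9,interpolation=0))
E
```

```text
(no output)
```

View pics/w1c.png

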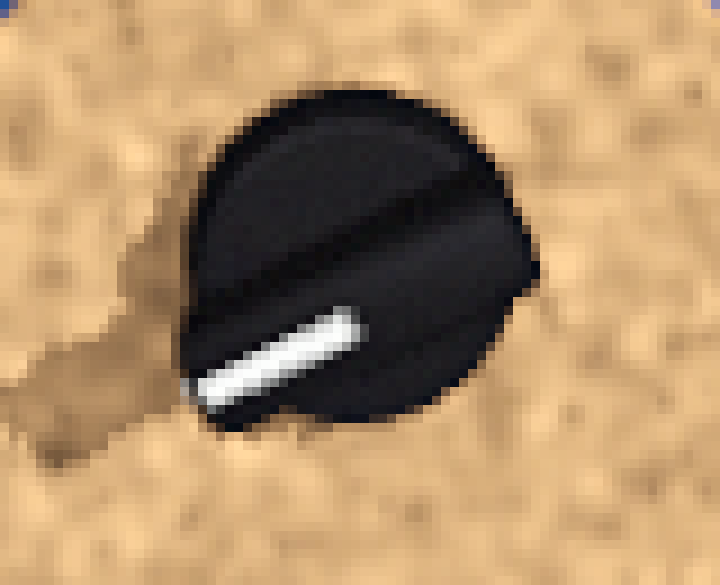

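The white line on the bar's top runs from the pointer end at about (246.7,193.3) to (264.4,186.1), so the pointer end is on the left. A second wrist view comes next, for heights.

```bash
python3 drive.py '0 -25 20 0 0 0;0 -25 20 0 0 0;0 0 0 0 0 0;0 0 0 0 0 0;0 0 0 0 0 0'; cat > knob.py <<'E'
from h import *
import pickle
np.set_printoptions(precision=1,suppress=True)
def feats(f,m,guess):
    u,v=proj(m,guess).round().astype(int);x0,y0=u-45,v-45
    c=f[y0:v+45,x0:u+45];k=4;c=cv2.resize(c,None,fx=k,fy=k,interpolation=cv2.INTER_CUBIC)
    hsv=cv2.cvtColor(c,cv2.COLOR_BGR2HSV)
    blk=(hsv[...,2]<75).astype(np.uint8);wh=((hsv[...,2]>150)&(hsv[...,1]<50)).astype(np.uint8)
    off=lambda q:(np.asarray(q)+.5)/k-.5+[x0,y0]
    def near(mask):
        n,l,st,ce=cv2.connectedComponentsWithStats(mask);ok=[i for i in range(1,n) if st[i,4]>60 and np.linalg.norm(ce[i]-180)<110]
        i=max(ok,key=lambda i:st[i,4]);return (l==i).astype(np.uint8)
    w=near(wh);hull=near(cv2.morphologyEx(blk|w,cv2.MORPH_OPEN,np.ones((7,7))))
    r=cv2.minAreaRect(cv2.findContours(w,0,2)[0][0]);b=cv2.boxPoints(r)
    e=[np.linalg.norm(b[i]-b[(i+1)%4]) for i in range(4)];i=int(np.argmin(e))
    ends=[off((b[i]+b[(i+1)%4])/2),off((b[(i+2)%4]+b[(i+3)%4])/2)]
    ct=max(cv2.findContours(hull,0,1)[0],key=cv2.contourArea).reshape(-1,2)
    return ends,off(ct)
E
python3 - <<'E'
from knob import *
m2=env.camera_model("wrist");f2=env.grab_frame("wrist");cv2.imwrite("pics/w2.png",f2);pickle.dump(m2,open("w2.pkl","wb"))
f1=cv2.imread("pics/w1.png");m1=pickle.load(open("w1.pkl","rb"))
E=[]
for f,m in((f1,m1),(f2,m2)):
    e,ct=feats(f,m,(490,362,30))
    # far end first = pointer tip (from knob centroid)
    g=ct.mean(0);e=sorted(e,key=lambda q:-np.linalg.norm(q-g));E.append(e)
    P=[plane(m,q,46) for q in e];d=P[0]-P[1];print("px",e,"46mm plane",P,"len",np.linalg.norm(d),"yaw",np.degrees(np.arctan2(d[1],d[0])))
    C=np.array([plane(m,q,24)[:2] for q in ct]);print("sil 24:",cv2.minEnclosingCircle(C.astype(np.float32)))
    print("axis from tip:",P[0][:2]-d[:2]/np.linalg.norm(d)*22, "camz",m["T"][:3,3])
for j in(0,1):print("tri",tri([(m1,E[0][j]),(m2,E[1][j])]))
c=f2; u=proj(m2,(490,362,30)).round().astype(int);cv2.imwrite("pics/w2c.png",cv2.resize(c[u[1]-45:u[1]+45,u[0]-45:u[0]+45],None,fx=6,fy=6,interpolation=0))
E
```

```text
time_s: 2.15
ee_pos: [479.7, 315.5, 127.1]
ee_rot: [179.9, 0.1, 165.4]
force: [-0.3, -0.3, 0.9]
gripper_width: 91.0
gripper_force: 0.0
px [array([247.1, 193.8]), array([263.8, 185.4])] 46mm plane [array([492.1, 350.6,  46. ]), array([487.8, 369.9,  46. ])] len 19.7679872265408 yaw -77.34043589603073
sil 24: ((487.6736755371094, 368.7442626953125), 24.375104904174805)
axis from tip: [487.3 372.1] camz [415.7 383.1 337.8]
px [array([298. , 203.7]), array([317.5, 194.4])] 46mm plane [array([492.1, 350.9,  46. ]), array([487.9, 370.1,  46. ])] len 19.670572976532174 yaw -77.75623104018831
sil 24: ((487.314697265625, 372.15509033203125), 25.578975677490234)
axis from tip: [487.4 372.4] camz [403.9 335.5 298.9]
tri [491.7 350.8  47.4]
tri [487.4 369.9  47.4]
```

View pics/w2c.png

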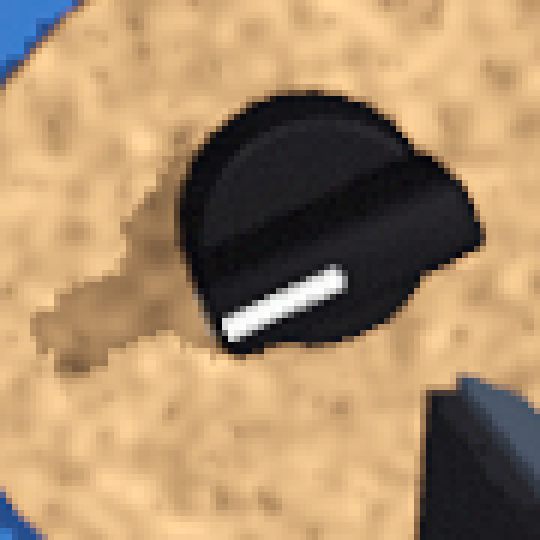

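The second view agrees: line ends triangulate to z = 47 (46 expected), knob yaw is about -77.5°, and its axis is at about (487.4,372.2). Next I turn the tool x to 102.5° and go above it.

```bash
python3 drive.py '0 0 0 0 0 7.9;0 0 0 0 0 7.9;0 0 0 0 0 7.9;0 0 0 0 0 7.9;0 0 0 0 0 7.9;0 0 0 0 0 7.9;0 0 0 0 0 7.9;0 0 0 0 0 7.6'; python3 drive.py '18 6.6 10 0 0 0;18 6.6 10 0 0 0;18 6.6 10 0 0 0;0 0 0 0 0 0;0 0 0 0 0 0;0 0 0 0 0 0'; cat > rel.py <<'E'
import sys
from h import *
np.set_printoptions(precision=2,suppress=True)
p,Q=pose();t=np.array([float(a) for a in sys.argv[1:4]]);yaw=float(sys.argv[4])
T=R.from_euler("xyz",[180,0,yaw],degrees=True).as_matrix()
print("tcp",p,"move",Q.T@(t-p),"rotvec",np.degrees(R.from_matrix(Q.T@T).as_rotvec()),"q6",env.state()["qpos"][5])
E
python3 rel.py 487.4 372.2 27 102.4
```

```text
time_s: 3.0
ee_pos: [479.7, 315.2, 126.8]
ee_rot: [179.9, -0.1, 102.2]
force: [1.0, 0.4, 0.4]
gripper_width: 91.1
gripper_force: 0.0
time_s: 3.6
ee_pos: [486.6, 371.1, 95.8]
ee_rot: [-180.0, 0.0, 102.5]
force: [-0.6, -0.1, 0.0]
gripper_width: 91.3
gripper_force: 0.0
tcp [486.64 371.07  95.82] move [ 0.96  1.01 68.82] rotvec [-0.02  0.02  0.08] q6 23.776870030364208
```

```bash
python3 drive.py '1 1 15 0 0 0;0 0 15 0 0 0;0 0 15 0 0 0;0 0 12 0 0 0;0 0 8 0 0 0;0 0 3 0 0 0;0 0 0 0 0 0;0 0 0 0 0 0'; python3 rel.py 487.4 372.2 27 102.4; python3 - <<'E'
from knob import *
m=env.camera_model("wrist");f=env.grab_frame("wrist");cv2.imwrite("pics/w3.png",f)
E
```

```text
time_s: 4.4
ee_pos: [487.9, 372.5, 28.6]
ee_rot: [179.9, -0.0, 102.4]
force: [-0.8, 0.6, -0.4]
gripper_width: 91.1
gripper_force: 0.0
tcp [487.91 372.47  28.55] move [-0.15 -0.56  1.55] rotvec [ 0.06 -0.03  0.04] q6 23.841227987477744
```

View pics/w3.png

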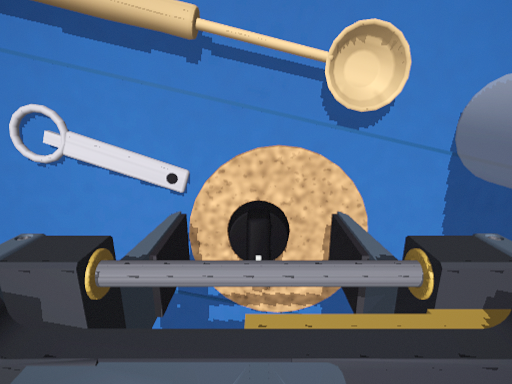

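The knob sits at (259,232), centred between the fingers, its bar upright in the picture and so aligned. Closing.

```bash
python3 drive.py '0 0 1 0 0 0;0 0 0 0 0 0;0 0 0 0 0 0;0 0 0 0 0 0;0 0 0 0 0 0;0 0 0 0 0 0;0 0 0 0 0 0;0 0 0 0 0 0' 0 15;python3 drive.py '0 0 0 0 0 0;0 0 0 0 0 0;0 0 0 0 0 0;0 0 0 0 0 0' 0 50; python3 rel.py 487.4 372.2 27 102.4
```

```text
time_s: 5.25
ee_pos: [487.5, 372.3, 27.0]
ee_rot: [180.0, -0.0, 102.4]
force: [-0.5, 0.6, 0.0]
gripper_width: 30.0
gripper_force: 0.0
time_s: 5.65
ee_pos: [487.5, 372.2, 26.9]
ee_rot: [180.0, -0.0, 102.4]
force: [0.4, -1.2, -0.2]
gripper_width: 13.9
gripper_force: 50.0
tcp [487.54 372.24  26.95] move [-0.01 -0.14 -0.05] rotvec [ 0.01 -0.    0.05] q6 23.840169363274352
```

Gripped at 13.9 mm. Lifting, then turning.

```bash
python3 drive.py '0 0 -5 0 0 0;0 0 -15 0 0 0;0 0 -30 0 0 0;0 0 -30 0 0 0;0 0 -30 0 0 0;0 0 -30 0 0 0;0 0 -20 0 0 0;0 0 -10 0 0 0'; python3 drive.py '0 0 0 0 0 -8;0 0 0 0 0 -8;0 0 0 0 0 -8;0 0 0 0 0 -8;0 0 0 0 0 -8;0 0 0 0 0 -8;0 0 0 0 0 -8;0 0 0 0 0 -8'; python3 drive.py '0 0 0 0 0 -8;0 0 0 0 0 -8;0 0 0 0 0 -4.6;0 0 0 0 0 0;0 0 0 0 0 0'; python3 rel.py 510 5 197 187
```

```text
time_s: 6.45
ee_pos: [488.1, 372.7, 199.5]
ee_rot: [179.8, -0.1, 102.4]
force: [0.4, 0.4, -1.7]
gripper_width: 13.8
gripper_force: 50.0
time_s: 7.25
ee_pos: [487.0, 371.8, 196.0]
ee_rot: [-179.9, -0.1, 166.8]
force: [0.0, -0.5, -1.4]
gripper_width: 13.4
gripper_force: 50.0
time_s: 7.75
ee_pos: [487.2, 372.0, 196.3]
ee_rot: [-180.0, -0.1, -173.1]
force: [-0.6, 0.1, -1.3]
gripper_width: 13.7
gripper_force: 50.0
tcp [487.18 372.   196.35] move [  21.71 -367.06   -0.42] rotvec [-0.03 -0.07 -0.06] q6 -60.6571151038969
```

```bash
python3 drive.py '2 -30 0 0 0 0;2 -30 0 0 0 0;2 -30 0 0 0 0;2 -30 0 0 0 0;2 -30 0 0 0 0;2 -30 0 0 0 0;2 -30 0 0 0 0;2 -30 0 0 0 0'; python3 drive.py '2 -30 0 0 0 0;2 -30 0 0 0 0;1 -30 0 0 0 0;1 -25 0 0 0 0;0 -12 0 0 0 0;0 0 0 0 0 0;0 0 0 0 0 0;0 0 0 0 0 0';python3 - <<'E'
from knob import *
m=env.camera_model("wrist");p,Q=pose();f=env.grab_frame("wrist");cv2.imwrite("pics/w4.png",f);pickle.dump((m,p,Q),open("w4.pkl","wb"))
E
```

```text
time_s: 8.55
ee_pos: [500.8, 130.9, 196.9]
ee_rot: [180.0, -0.0, -173.0]
force: [0.5, -0.3, -1.2]
gripper_width: 13.5
gripper_force: 50.0
time_s: 9.35
ee_pos: [510.6, 6.4, 196.9]
ee_rot: [180.0, -0.0, -172.9]
force: [0.3, 0.3, -2.2]
gripper_width: 13.6
gripper_force: 50.0
```

View pics/w4.png

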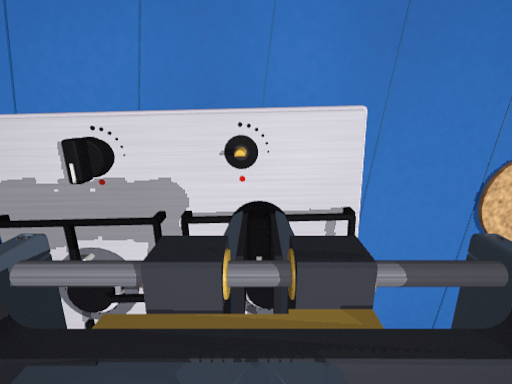

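The stem top (brass) is at about (241,153), inside its black collar. The red dots are at (242,179) and (101,182), and the fitted knob at (88,158). A second view follows.

```bash
python3 drive.py '0 -25 10 0 0 0;0 -25 10 0 0 0;0 0 0 0 0 0;0 0 0 0 0 0;0 0 0 0 0 0'; cat > st.py <<'E'
from knob import *
def obs(f,m):
    k=4;g=cv2.resize(f,None,fx=k,fy=k,interpolation=cv2.INTER_CUBIC);h=cv2.cvtColor(g,cv2.COLOR_BGR2HSV)
    g3=cv2.cvtColor(f,cv2.COLOR_BGR2HSV)
    red=(((h[...,0]<8)|(h[...,0]>172))&(h[...,1]>150)&(h[...,2]>100)).astype(np.uint8)
    br=((h[...,0]>14)&(h[...,0]<32)&(h[...,1]>110)&(h[...,2]>90)).astype(np.uint8)
    def comps(mk,a0,a1):
        mk[230*k:]=0;n,l,s,c=cv2.connectedComponentsWithStats(mk);return [((c[i]+.5)/k-.5,s[i,4]/k/k,(s[i,:4]/k)) for i in range(1,n) if a0<s[i,4]/k/k<a1]
    return comps(red,5,200),comps(br,10,1500)
E
python3 - <<'E'
from st import *
m2=env.camera_model("wrist");p,Q=pose();f2=env.grab_frame("wrist");cv2.imwrite("pics/w5.png",f2);pickle.dump((m2,p,Q),open("w5.pkl","wb"))
f1=cv2.imread("pics/w4.png");m1=pickle.load(open("w4.pkl","rb"))[0]
for f,m in((f1,m1),(f2,m2)):
    r,b=obs(f,m)
    for x in r:print("red",x[0],x[1],plane(m,x[0],48))
    for x in b:print("brass",x[0],x[1],x[2],plane(m,x[0],73))
u=proj(m2,(480,-17,73)).round().astype(int)
a=f1[125:190,215:270];v=f2[u[1]-32:u[1]+33,u[0]-27:u[0]+28]
cv2.imwrite("pics/w45.png",cv2.resize(np.hstack([a,v]),None,fx=7,fy=7,interpolation=0));print(u)
E
```

```text
time_s: 9.9
ee_pos: [517.0, -43.3, 177.3]
ee_rot: [180.0, 0.0, -172.9]
force: [-1.1, -0.6, -1.4]
gripper_width: 13.6
gripper_force: 50.0
red [242.  178.4] 18.6875 [507.5 -12.   48. ]
red [101.6 181.6] 21.125 [ 531.  -171.1   48. ]
brass [240.2 152.1] 102.875 [234.  147.   12.8  10. ] [474.4 -16.   73. ]
brass [498.2 200.9] 1229.375 [480.8 162.5  31.2  67.5] [492.5 265.5  73. ]
red [287.6 182. ] 22.375 [507.4 -11.9  48. ]
red [138.7 185.5] 24.0 [ 531.  -170.9   48. ]
brass [289.3 154.3] 117.75 [283.2 148.8  13.8  11. ] [474.5 -17.7  73. ]
[289 160]
```

View pics/w45.png

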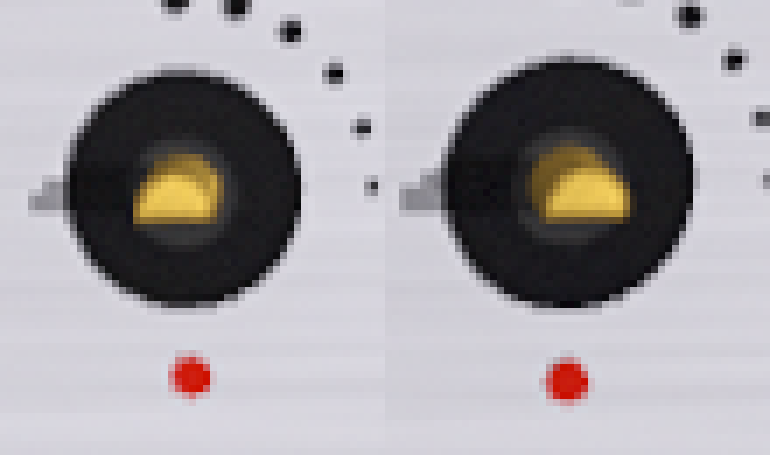

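The bright D-face sits at about (240,152) and (289,154), with its flat facing the red dot (242,178). The two dots come out 160.8 mm apart (160 expected), giving hob yaw 8.4°. I'll refine the stem height and find the held knob's offset in the same camera.

```bash
python3 - <<'E'
from st import *
D=[]
hx=np.array([np.cos(np.radians(8.4)),np.sin(np.radians(8.4)),0])
for n in(4,5):
    f=cv2.imread(f"pics/w{n}.png");m,p,Q=pickle.load(open(f"w{n}.pkl","rb"))
    k=4;g=cv2.resize(f,None,fx=k,fy=k,interpolation=cv2.INTER_CUBIC);h=cv2.cvtColor(g,cv2.COLOR_BGR2HSV)
    u=proj(m,(476,-17,73));mk=((h[...,0]>14)&(h[...,0]<32)&(h[...,1]>100)&(h[...,2]>185)).astype(np.uint8)
    M=np.zeros_like(mk);c=(u*k).astype(int);M[c[1]-70:c[1]+70,c[0]-70:c[0]+70]=mk[c[1]-70:c[1]+70,c[0]-70:c[0]+70]
    ys,xs=np.nonzero(M);q=np.array([(xs.mean()+.5)/k-.5,(ys.mean()+.5)/k-.5])
    P=np.array([plane(m,((x+.5)/k-.5,(y+.5)/k-.5),73) for x,y in zip(xs[::5],ys[::5])]);w=(P-p)@Q
    print("D face px",q,"area",xs.size/16,"on73",plane(m,q,73),"axis",plane(m,q,73)+1.76*hx,"ext tool x",np.ptp(w[:,0]),"y",np.ptp(w[:,1]));D.append((m,q))
    # held knob skirt rim: dark/bright edge, rows upward
    gray=cv2.cvtColor(f,cv2.COLOR_BGR2GRAY);pr=proj(m,p+Q@[22,0,19]);print("rim predicted",pr)
    pts=[]
    for col in range(int(pr[0])-22,int(pr[0])+23,2):
        colv=gray[180:235,col].astype(int)
        r=np.nonzero(np.diff(colv)<-40)[0]
        if len(r):pts.append((col,180+r[-1]+.5))
    T=np.array([Q.T@(plane(m,a,p[2]-19)-p) for a in pts])
    print(np.c_[pts,T[:,:2]][::2])
print("tri",tri(D))
E
```

```text
D face px [239.9 152.8] area 49.6875 on73 [475.2 -16.2  73. ] axis [476.9 -15.9  73. ] ext tool x 5.900795831772996 y 10.34796078355649
rim predicted [257.  196.2]
[[235.  211.5  10.8 -15.5]
 [239.  207.5  13.8 -12.6]
 [243.  205.5  15.3  -9.8]
 [247.  203.5  16.7  -7. ]
 [251.  201.5  18.2  -4.2]
 [255.  201.5  18.2  -1.4]
 [259.  200.5  18.9   1.3]
 [263.  201.5  18.2   4.1]
 [267.  201.5  18.2   6.9]
 [271.  203.5  16.7   9.7]
 [275.  205.5  15.2  12.5]
 [279.  208.5  13.   15.4]]
D face px [290.6 155.4] area 52.375 on73 [475.4 -16.3  73. ] axis [477.1 -16.1  73. ] ext tool x 5.538551944077312 y 10.12075782616279
rim predicted [257.  196.2]
[[235.  211.5  10.8 -15.5]
 [239.  207.5  13.7 -12.6]
 [243.  205.5  15.2  -9.8]
 [247.  203.5  16.7  -7. ]
 [251.  201.5  18.1  -4.2]
 [255.  201.5  18.1  -1.4]
 [259.  200.5  18.9   1.4]
 [263.  201.5  18.1   4.1]
 [267.  201.5  18.1   6.9]
 [271.  203.5  16.7   9.7]
 [275.  205.5  15.2  12.5]
 [279.  208.5  13.   15.4]]
tri [475.4 -16.2  72.1]
```

The line's outer end evidently lies about 19 mm from the axis, not 22: the rim fit puts the held knob's axis at tool (-3.2, +1.2), and the first view's silhouette agrees. The stem triangulates to z = 72.1 (73 expected), with its axis at about (477.2,-16.1). I'm allowing for that offset and going above the stem.

```bash
python3 rel.py 474.3 -17.8 110 188.4
```

```text
tcp [517.01 -43.35 177.37] move [39.28 30.62 67.34] rotvec [ 0.02  0.05 -1.3 ] q6 -103.19910417221696
```

```bash
python3 drive.py '13 10 0 0 0 0;13 10 0 0 0 0;13.3 10.6 10 0 0 -1.3;0 0 20 0 0 0;0 0 20 0 0 0;0 0 15 0 0 0;0 0 0 0 0 0;0 0 0 0 0 0' - 60; python3 drive.py '0 0 0 0 0 0;0 0 0 0 0 0'; python3 rel.py 474.3 -17.8 92 188.4; python3 - <<'E'
from knob import *
m=env.camera_model("wrist");p,Q=pose();f=env.grab_frame("wrist");cv2.imwrite("pics/w6.png",f)
for n in("top","scene"):cv2.imwrite(f"pics/{n}6.png",env.grab_frame(n))
cv2.imwrite("pics/w6c.png",cv2.resize(f[100:240,160:340],None,fx=4,fy=4,interpolation=2))
E
```

```text
time_s: 10.75
ee_pos: [474.4, -18.3, 112.5]
ee_rot: [180.0, 0.0, -171.6]
force: [-0.0, 0.6, -0.6]
gripper_width: 13.7
gripper_force: 60.0
time_s: 10.95
ee_pos: [474.8, -18.7, 112.9]
ee_rot: [-180.0, 0.1, -171.6]
force: [-0.7, 0.6, -0.8]
gripper_width: 13.4
gripper_force: 60.0
tcp [474.79 -18.7  112.91] move [ 0.4   0.97 20.9 ] rotvec [-0.02  0.12 -0.05] q6 -102.00258874627696
```

View pics/w6c.png

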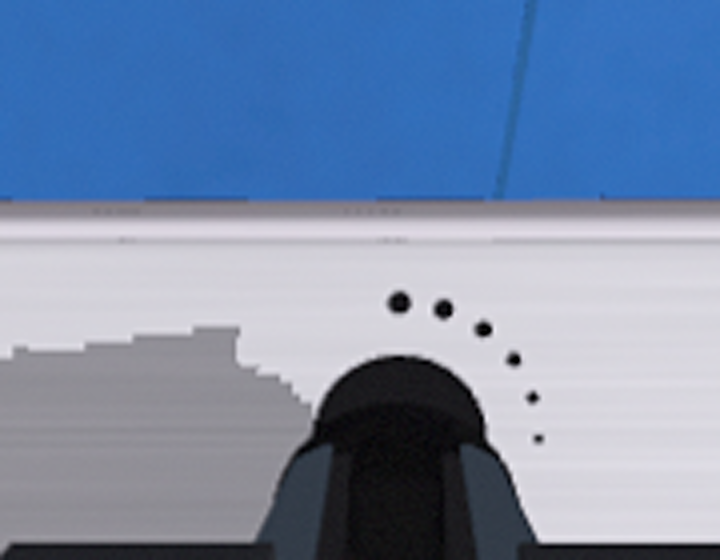

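The held knob's rim top is at crop (400,355). The scale's end dot at (400,302) lies straight ahead of it and the hob edge is level, so yaw and sideways position are right. Descending gently.

```bash
python3 drive.py '0.2 0.7 6 0 0 0;0 0 6 0 0 0;0 0 4 0 0 0;0 0 2 0 0 0;0 0 0 0 0 0;0 0 0 0 0 0'; python3 rel.py 474.3 -17.8 70 188.4; python3 drive.py '0 0 2 0 0 0;0 0 2 0 0 0;0 0 0 0 0 0'; python3 drive.py '0 0 2 0 0 0;0 0 0 0 0 0;0 0 0 0 0 0'
```

```text
time_s: 11.7
ee_pos: [473.8, -18.1, 93.9]
ee_rot: [180.0, 0.0, -171.7]
force: [0.2, -0.3, -1.5]
gripper_width: 13.5
gripper_force: 60.0
tcp [473.83 -18.11  93.9 ] move [-0.51  0.23 23.9 ] rotvec [ 0.01  0.   -0.06] q6 -101.93086623280416
time_s: 12.0
ee_pos: [473.9, -18.1, 89.9]
ee_rot: [180.0, 0.0, -171.7]
force: [0.4, -0.2, -0.6]
gripper_width: 13.3
gripper_force: 60.0
time_s: 12.3
ee_pos: [474.3, -18.1, 88.3]
ee_rot: [-180.0, 0.1, -171.7]
force: [0.9, 0.4, 2.8]
gripper_width: 13.6
gripper_force: 60.0
```

Contact has begun inside the bevel, with a slight push towards +x. I'm yielding that way and going on.

```bash
python3 drive.py '-0.5 0 1 0 0 0;0 0 1 0 0 0;0 0 0 0 0 0'; python3 drive.py '0 0 2 0 0 0;0 0 0 0 0 0;0 0 0 0 0 0'
```

```text
time_s: 12.6
ee_pos: [474.8, -18.0, 85.8]
ee_rot: [-180.0, 0.1, -171.7]
force: [2.5, 0.1, -0.8]
gripper_width: 13.2
gripper_force: 60.0
time_s: 12.9
ee_pos: [474.8, -18.0, 83.9]
ee_rot: [-180.0, 0.1, -171.7]
force: [3.6, 0.5, -2.2]
gripper_width: 13.2
gripper_force: 60.0
```

```bash
python3 drive.py '-0.6 0 2 0 0 0;0 0 2 0 0 0;0 0 0 0 0 0;0 0 0 0 0 0'; python3 drive.py '-0.3 0 2 0 0 0;0 0 1 0 0 0;0 0 0 0 0 0;0 0 0 0 0 0'
```

```text
time_s: 13.3
ee_pos: [474.9, -17.9, 79.7]
ee_rot: [180.0, 0.0, -171.7]
force: [4.2, 0.5, -2.3]
gripper_width: 13.4
gripper_force: 60.0
time_s: 13.7
ee_pos: [474.9, -17.9, 76.7]
ee_rot: [180.0, -0.0, -171.7]
force: [2.1, 0.3, -2.8]
gripper_width: 13.5
gripper_force: 60.0
```

The bore is on the stem at z = 76.7, and home is expected at 76. Now pressing.

```bash
python3 drive.py '-0.2 0 1 0 0 0;0 0 1 0 0 0;0 0 0 0 0 0;0 0 0 0 0 0'; python3 drive.py '0 0 2 0 0 0;0 0 0 0 0 0;0 0 0 0 0 0';python3 drive.py '0 0 2 0 0 0;0 0 0 0 0 0;0 0 0 0 0 0'
```

```text
time_s: 14.1
ee_pos: [475.0, -17.9, 75.0]
ee_rot: [180.0, -0.0, -171.7]
force: [0.9, 0.5, 0.8]
gripper_width: 13.7
gripper_force: 60.0
time_s: 14.4
ee_pos: [475.0, -17.9, 72.9]
ee_rot: [180.0, -0.0, -171.7]
force: [-0.5, -0.4, 3.5]
gripper_width: 13.2
gripper_force: 60.0
time_s: 14.7
ee_pos: [475.0, -17.9, 71.0]
ee_rot: [180.0, -0.0, -171.7]
force: [-1.6, -1.7, 4.4]
gripper_width: 13.3
gripper_force: 60.0
```

```bash
python3 drive.py '0 0 1 0 0 0;0 0 0 0 0 0;0 0 0 0 0 0'; python3 drive.py '0 0 1 0 0 0;0 0 0 0 0 0;0 0 0 0 0 0';python3 drive.py '0 0 1 0 0 0;0 0 0 0 0 0;0 0 0 0 0 0'
```

```text
time_s: 15.0
ee_pos: [475.0, -17.9, 70.1]
ee_rot: [180.0, -0.0, -171.7]
force: [-1.6, -0.6, 5.4]
gripper_width: 13.8
gripper_force: 60.0
time_s: 15.3
ee_pos: [475.1, -17.9, 69.7]
ee_rot: [180.0, -0.0, -171.7]
force: [-2.5, -0.8, 10.3]
gripper_width: 13.7
gripper_force: 60.0
time_s: 15.6
ee_pos: [475.1, -17.9, 69.5]
ee_rot: [180.0, 0.0, -171.7]
force: [-4.6, 1.3, 17.6]
gripper_width: 13.7
gripper_force: 60.0
```

```bash
python3 drive.py '0 0 0.8 0 0 0;0 0 0 0 0 0;0 0 0 0 0 0;0 0 0 0 0 0;0 0 0 0 0 0'; python3 drive.py '0 0 0 0 0 0;0 0 0 0 0 0;0 0 0 0 0 0;0 0 0 0 0 0;0 0 0 0 0 0;0 0 0 0 0 0;0 0 0 0 0 0;0 0 0 0 0 0'
```

```text
time_s: 16.1
ee_pos: [475.2, -17.9, 69.4]
ee_rot: [-180.0, 0.0, -171.7]
force: [-7.3, 0.4, 22.9]
gripper_width: 13.3
gripper_force: 60.0
time_s: 16.9
ee_pos: [475.2, -17.9, 69.4]
ee_rot: [-180.0, 0.0, -171.7]
force: [-6.0, -0.2, 23.1]
gripper_width: 13.8
gripper_force: 60.0
```

The hard stop is reached and steady: z = 69.4 (70 expected), 23 N and no slip. Handing in.

```bash
python3 -c "
from workcell import env
print(env.job_done())"
```

```text
the job is handed in; nothing more can be done
None
```

I handed the job in at about 17 s with the knob on the bare stem, flats aligned, held hard down at the stop with a steady 23 N. Height and force readings show it seated; no picture was taken after the fit.

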